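Hang the small basket below the wire hanger on the swing-arm stand

ROBOT

A 7-joint arm with a two-finger parallel gripper is mounted at the origin on a cart in front of the work surface, level with it; the furniture and walls round the work are solid. World frame = base frame: x ahead of the robot, y to its left, z up, the work surface at z = 0. Lengths are in m, angles in rad, forces in N, time in s.
With the tool pointing down it reaches from about 0.425 to 0.975 m from the base axis. Payload 16.7 kg.
Tool frame: the origin (TCP) lies between the finger pads; the fingertips stand env.tip_reach ahead of it and the grasp point (between the pads) is the TCP (env.tip_reach is the distance from the TCP to the fingertips, in m); z points along the fingers, y is the line along which they close (so a half turn about z gives the same grasp; the last joint's range is limited). The gripper opens to 85 mm and grips with 20 to 120 N. Pads are 22 mm wide; open, the fingers measure 114 mm over their backs; the gripper's body (76 mm by 85 mm) begins 54 mm behind the grasp point. The pads swing forward as they close: fully open they stand 13 mm farther back than shut.
Start: joints at [-1.29, 0.426, 0.074, 1.606, -0.034, 1.111, -0.067], TCP at [0.281, 0.614, 0.25] pointing down, gripper open.
Joint ranges: [-2.85, 2.85], [-0.5, 2.14], [-1.23, 1.37], [0.21, 2.46], [-1.02, 4.16], [0.16, 2.05], [-2.73, 2.73]. Speed limits (rad/s): [1.89, 1.89, 2.39, 2.39, 3.01, 3.01, 3.01].

INTERFACE

Orientations are given as a 3x3 rotation matrix whose columns are the frame's x, y, z axes.
In Python, from cell import env, eyes, ticket gives the robot as it stands.
- The arm moves only by the tool servo_tool, never from a script. Its argument "steps" is a list of rows, each a list of 4 numbers: the shift along the tool's x, y, z in m, then the turn about the tool's z in rad. In form: [[tx, ty, tz, spin], ...]. A call has exactly 5 rows; each row shifts and turns the commanded pose from where the row before left it, along the tool's axes as they then stand; what a row does not reach is not made up. A row lasts 1/12 s, in which the tool goes at most 41.7 mm and 7.16 degrees, less where a joint would pass 70% of its speed; a pose out of reach is approached as far as the arm can. A call is refused whole if a number of a shift passes 0.0417 or a number of a turn 0.125, either way. A call with a gripper value outside its range is refused whole. "fingers" is the finger opening in m, from 0 to 0.0854, set as the call begins (left out, the last holds). The fingers move at their own pace and stop on an object; "newtons" is the grip in N (left out, the last holds). Time passes only in rows, so rows that do not move let the fingers close, or fill a call up. It gives the time, the measured TCP pose, the force, the opening and the grip force at its end, in the units of the state.
- env.state(): the state, without advancing time (a new reading comes with each control period).
- eyes.snapshot(name): name is "scene" or "top"; returns the picture (420x560x3 uint8, blue, green, red); there is no depth.
- eyes.camera_params(name): a dict with "fx", "fy", "cx", "cy" (pixels), "k1" (the pictures are not rectified: a ray, as slopes to the right and down, at radius r is drawn at 1 + k1 r^2 times it, then the intrinsics apply), "cam_to_world" (4x4, takes a point from camera to world coordinates). Camera axes: x right, y down, z forward; pixel columns grow to the right and rows downward; lengths in m; the calibration is good to about 2 mm. A picture is of the moment at which its call begins. camera_params takes no time and is no camera call.
- ticket.hand_in(): hands the job in; it is judged then, once.
The state is a dict: "time_s": time; "joints": joint angles; "joint_vel": joint speeds; "effort": joint torques, N m; "eef_pos": TCP position; "tool_rot": TCP orientation; "force": force on the tool from outside, world axes, zero at the start; "torque": the same for the moment, N m; "finger_gap": finger opening in m; "gripper_force": force on a finger pad.
Only numpy, scipy, OpenCV 4.12 (cv2) and the standard library are available. Lean on these libraries where they do the work, as an engineer would, in place of code of your own. Each camera call takes 0.05 s, during which the arm holds its last target. There are 200 camera calls.

TASK

First swing the arm of the stand, with the wire hanger on it, out towards the front as far as it goes. Then hang the small basket by its wire bail in the hanger's lower hook, so that it hangs freely and upright below the hanger, and leave it hanging still. The hanger must stay on the arm, and the other things on the machine are to be left undisturbed.

Things in the scene. Friction and masses are not known exactly. Their poses are not given: they have to be found in the camera images.
- stand: Fixed stand at the back of the machine top: square wooden base 130 x 130 x 18 mm, with a vertical steel post 18 mm thick in its middle whose dark swivel head ends 352 mm above the surface. Origin: under the post, at the surface. z up; -x is where the arm points when swung fully out (roughly towards the robot).
- swing (a joint): Angle of the stand's horizontal arm about the post, rad: 0 parked at the left (start), growing anticlockwise from above to the stop at 1.1, where the arm points along the stand's -x. Stays where left (friction 0.2 N m). The arm is a steel rod 12 mm thick, centre line 335 mm above the surface, 140 mm from post axis to crossbar; its sides are free for pushing 40 to 105 mm from the post axis.
- crossbar (a point): Middle of the crossbar at the arm's free end: a horizontal rod 10 mm thick, 72 mm long, at right angles to the arm, with a 20 mm ball at each end. The hanger hangs on it.
- hanger: Loose hanger of two parallel 6 mm steel wires, 36 mm apart; 140 mm high, about 0.12 kg. Hooked over the crossbar, it can swing to and fro along the arm. Origin: centre of its upper hook, at the crossbar's centre when hung. z up, -x along the arm away from the post. Its back wires stand 11 to 15 mm behind (+x of) the hooks' centres.
- low_hook (a point): Where the centre of a hung bar comes to rest in the hanger's lower hook, 115 mm below the hanger's origin. The hook is a V open upwards: back wires 15 mm behind, front tip 20 mm in front (-x) of this point and reaching 27 mm above it; from the tip there are 67 mm of free height to the upper hook's end. A bar must come in from the front over the tip, then go down.
- basket: Loose small square basket, 124 x 124 mm, wooden floor and open wire sides 48 mm high; about 0.25 kg. Origin: centre of its underside; z up. A rigid upright wire arch (bail) spans its middle; a wooden grip stands in front of it at -x. Hung by the bail it is nearly level. To hang it, its -x should point like the hanger's -x.
- bail (a point): Middle of the bail's straight top bar: 8 mm thick, 70 mm long along the basket's y, 136 mm above the underside, over the basket's middle.
- grip (a point): Gripping point of the basket's wooden grip: an upright plate 12 mm thick (along the basket's x), 46 mm wide (y), 50 to 95 mm above the underside. This point is 79 mm above the underside and 90 mm in front (-x) of the bail. Plate and rim are 21 mm apart, but at this height fingers pass above the rim.
- moka_pot: Bystander, leave alone: aluminium stove-top coffee pot, 98 x 155 x 174 mm. Origin: centre of its underside.
- dish_soap: Bystander, leave alone: green washing-up liquid bottle, 44 x 67 x 207 mm. Origin: centre of its underside.
- spice_1: Bystander, leave alone: glass spice jar with green lid, 46 mm wide, 106 mm high. Origin: centre of its underside.
- espresso_cup: Bystander, leave alone: striped espresso cup, 60 x 83 x 49 mm. Origin: centre of its underside.
- kitchen_timer: Bystander, leave alone: round red and white kitchen timer, 69 mm wide, 50 mm high. Origin: centre of its underside.
- lemon: Bystander, leave alone: lemon, 83 x 58 x 58 mm. Origin: centre of its underside.
- matchbox: Bystander, leave alone: matchbox, 36 x 54 x 14 mm, lying flat. Origin: centre of its underside.
- tuna_tin: Bystander, leave alone: flat round tin, 86 mm wide, 40 mm high. Origin: centre of its underside.
There are look-alikes about, which are no part of the job. What is shaped like the hanger but orange is not meant.

How it is judged:
On the way, in this order (a step that is already met when the one before it is completed fails the run):
1. the stand's arm is swung fully out, within 0.1 rad of the stop, the hanger still on it and the basket still standing on the machine (value of joint swing above 1 rad and distance between hanger and crossbar below 0.012 m and height (world z) of basket below 0.02 m), for 0.2 s.
2. the basket's bail lies in the hanger's lower hook and the hanger carries the basket (value of joint swing above 1 rad and x of bail in the frame of low_hook between -0.01 and 0.01 m and y of bail in the frame of low_hook between -0.017 and 0.017 m and z of bail in the frame of low_hook between -0.012 and 0.012 m and distance between hanger and crossbar below 0.012 m and contact force between basket and hanger above 1 N and height (world z) of basket above 0.04 m and angle between basket's own z axis and vertical below 0.3 rad), for 0.2 s.
At the end, for the whole second after the job is handed in: Arm within 0.1 rad of its stop; hanger on the crossbar (within 12 mm); bail in the lower hook (10 mm along the arm, 12 mm in height, 17 mm sideways), the hanger carrying the basket (over 1 N), over 40 mm up and within 0.3 rad of upright; both at rest (under 0.06 m/s) (all of step 2 and linear speed of each of basket, hanger below 0.06 m/s); the robot touches nothing.
It fails at once if another thing on the machine is disturbed (moved by more than 30 mm) (distance of any of moka_pot, dish_soap, spice_1, espresso_cup, kitchen_timer, lemon, matchbox, tuna_tin from where it was at the start of the episode above 0.03 m).
It also fails if it takes over 67 s, if anything falls off the work surface, if the arm or the gripper's body presses on something with over 40 N, if the wrist force passes 120 N, or if a joint passes its speed limit or range.

## Working session

There is one attempt and no reset: what is moved stays moved. The work goes in short steps, Python scripts to look and compute and a tool call to move; the robot and the scene stay as the last step left them, time stands still between calls to the robot, and variables do not carry over. Pictures are saved under pics/ and viewed, at most 10 in all, crops included, and the job is handed in when it is done.

Besides the shell and the picture viewer there is one more tool, called after ">>>" in YAML: its name, and indented under it one key for each argument. servo_tool: Moves the arm, as the interface text tells. Its arguments: {"type":"object","properties":{"steps":{"type":"array","items":{"type":"array","items":{"type":"number"}}},"fingers":{"type":"number"},"newtons":{"type":"number"}},"required":["steps"]}

```bash
mkdir -p pics; ls
cat > h.py <<'E'
import numpy as np, cv2
from cell import env, eyes, ticket
def ray(name,u,v):
    p=eyes.camera_params(name); T=np.array(p["cam_to_world"])
    xd,yd=(u-p["cx"])/p["fx"],(v-p["cy"])/p["fy"]
    x,y=xd,yd
    for _ in range(20):
        s=1+p["k1"]*(x*x+y*y); x,y=xd/s,yd/s
    d=T[:3,:3]@np.array([x,y,1.]); return T[:3,3],d/np.linalg.norm(d)
def plane(name,u,v,z):
    o,d=ray(name,u,v); return o+d*(z-o[2])/d[2]
def proj(name,P):
    p=eyes.camera_params(name); T=np.array(p["cam_to_world"])
    c=T[:3,:3].T@(np.array(P)-T[:3,3]); x,y=c[0]/c[2],c[1]/c[2]; s=1+p["k1"]*(x*x+y*y)
    return np.array([p["fx"]*x*s+p["cx"],p["fy"]*y*s+p["cy"]])
def two(a,b):
    (o1,d1),(o2,d2)=ray("scene",*a),ray("top",*b)
    t=np.linalg.lstsq(np.c_[d1,-d2],o2-o1,rcond=None)[0]
    p,q=o1+t[0]*d1,o2+t[1]*d2; return (p+q)/2,np.linalg.norm(p-q)
E
python3 - <<'E'
from h import *
for n in("scene","top"):
    cv2.imwrite(f"pics/{n}0.png",eyes.snapshot(n)); print(n,{k:np.round(v,3).tolist() for k,v in eyes.camera_params(n).items()})
s=env.state(); print(s["eef_pos"],s["tool_rot"],s["time_s"],env.tip_reach)
E
```

```text
pics
scene {'fx': 436.002, 'fy': 436.002, 'cx': 279.579, 'cy': 207.329, 'k1': -0.015, 'cam_to_world': [[0.918, -0.199, 0.344, 0.239], [-0.397, -0.478, 0.783, -0.774], [0.009, -0.855, -0.518, 0.685], [0.0, 0.0, 0.0, 1.0]]}
top {'fx': 412.308, 'fy': 412.308, 'cx': 276.772, 'cy': 209.458, 'k1': -0.026, 'cam_to_world': [[0.015, -0.998, 0.053, 0.512], [-1.0, -0.015, -0.009, -0.04], [0.01, -0.053, -0.999, 1.24], [0.0, 0.0, 0.0, 1.0]]}
[0.28115803 0.61329802 0.2496988 ] [[-9.09032437e-01  4.16725196e-01 -3.73642650e-04]
 [ 4.16725353e-01  9.09031843e-01 -1.04361918e-03]
 [-9.52493411e-05 -1.10439005e-03 -9.99999386e-01]] 0.1 0.019
```

View pics/scene0.png

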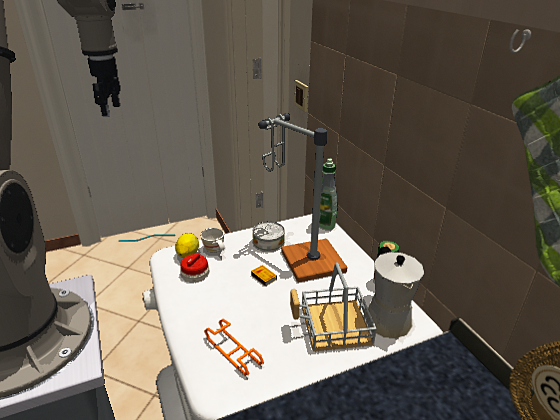

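View pics/top0.png

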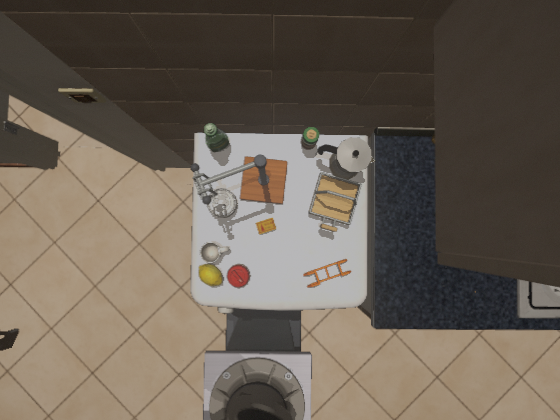

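The scene picture shows the stand (post head at (320,136), crossbar at (272,121)), with the steel hanger below it at (272,150). The basket is at (338,318) with its bail top at about (338,268) and its grip at (295,303). There are two hanger shapes: the steel one on the arm at (272,150), and an orange one lying at (235,348), which is the look-alike. The steel one is meant because it hangs on the crossbar. An enlarged crop should confirm this.

Run:
```python
from h import *
s=cv2.imread("pics/scene0.png"); t=cv2.imread("pics/top0.png")
r=lambda im,x,y,w,h:cv2.resize(im[y:y+h,x:x+w],(400,300),interpolation=cv2.INTER_CUBIC)
a=np.vstack([np.hstack([r(s,250,100,100,75),r(s,276,255,100,100*3//4+25)[:300]]),np.hstack([r(t,185,145,100,75),r(t,295,165,100,75)])])
cv2.imwrite("pics/crop1.png",a)
```

```text
(no output)
```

View pics/crop1.png

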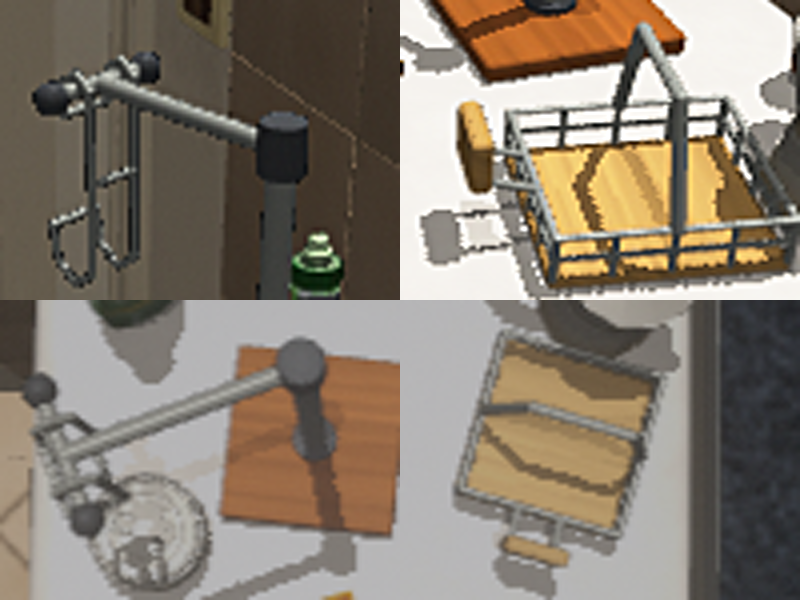

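Run:
```python
from h import *
np.set_printoptions(precision=4,suppress=True)
P=plane("top",260.2,160.5,.352); a=plane("top",194.75,167.25,.335);b=plane("top",206.75,200,.335)
print("post",P,"balls",a,b,np.linalg.norm(a-b),"arm len",np.linalg.norm(((a+b)/2-P)[:2]))
print("post2",two((320,130),(260.2,160.5)))
print("balls2",two((250+48/4,100+98/4),(194.75,167.25)),two((250+147/4,100+67/4),(206.75,200)))
c=plane("top",326.75,192,.136);d=plane("top",355,199.5,.136)
print("bail top",c,d,np.linalg.norm(c-d),"bail scene",plane("scene",336,265,.136),plane("scene",346.75,288.3,.136))
print("two",two((336,265),(326.75,192)))
# rim corners z=.048
R=[plane("top",295+x/4,165+(y-300)/4,.048) for x,y in((500,335),(662,378),(617,532),(457,492))]
R=np.array(R);print("rim",R,"ctr",R.mean(0),[np.linalg.norm(R[i]-R[i-1]) for i in range(4)])
print("grip",plane("top",328.75,227.5,.093),plane("scene",294.75,303.3,.075))
# base of stand
S=np.array([plane("top",185+x/4,145+(y-300)/4,.018) for x,y in((239,346),(400,362),(390,536),(221,516))]);print("base",S,S.mean(0))
for n,uv in dict(lemon=(210,275),cup=(211,252),timer=(238,276),tuna=(222,204),match=(265,227),soap=(213,135),spice=(311,137),moka=(352,155)).items(): print(n,plane("top",*uv,.04))
```

```text
post [ 0.6655 -0.0112  0.352 ] balls [0.6512 0.1336 0.335 ] [0.5791 0.1053 0.335 ] 0.07740598524289355 arm len 0.1400076320727357
post2 (array([ 0.6655, -0.0109,  0.3499]), np.float64(0.0007913352848311066))
balls2 (array([0.6264, 0.1464, 0.3159]), np.float64(0.05822729927720745)) (array([0.6031, 0.0906, 0.3543]), np.float64(0.05599884483423007))
bail top [ 0.6204 -0.1845  0.136 ] [ 0.6013 -0.2609  0.136 ] 0.07870459068946857 bail scene [ 0.6194 -0.1911  0.136 ] [ 0.6036 -0.2592  0.136 ]
two (array([ 0.6218, -0.1856,  0.1311]), np.float64(0.00209982975192772))
rim [[ 0.6871 -0.4694  0.048 ]
 [ 0.6575 -0.5893  0.048 ]
 [ 0.5441 -0.5549  0.048 ]
 [ 0.5715 -0.4372  0.048 ]] ctr [ 0.6151 -0.5127  0.048 ] [np.float64(0.11990719771592477), np.float64(0.12348975695818717), np.float64(0.11845804219937442), np.float64(0.12080555175955181)]
grip [ 0.5255 -0.1965  0.093 ] [ 0.526  -0.2001  0.075 ]
base [[ 0.7345  0.0461  0.018 ]
 [ 0.7244 -0.0743  0.018 ]
 [ 0.5941 -0.0686  0.018 ]
 [ 0.607   0.057   0.018 ]] [ 0.665  -0.0099  0.018 ]
lemon [0.3839 0.1384 0.04  ]
cup [0.4501 0.137  0.04  ]
timer [0.3822 0.0575 0.04  ]
tuna [0.5899 0.1081 0.04  ]
match [ 0.5248 -0.0182  0.04  ]
soap [0.7928 0.1392 0.04  ]
spice [ 0.7917 -0.1493  0.04  ]
moka [ 0.7403 -0.2707  0.04  ]
```

The two views agree. The basket's bail is at (0.611,-0.223), its yaw is about -13.6°, and the grip is at (0.525,-0.199). The post is at (0.6655,-0.011), and the arm's measured length is 0.140 m against 0.140 m given. The enlarged crop confirms the steel hanger on the crossbar as the right one. I'll square the tool with the world axes, then go behind the arm.

>>> servo_tool:
  steps:
    - [0,0,-0.022,0.1141]
    - [0,0,-0.022,0.1141]
    - [0,0,-0.022,0.1141]
    - [0,0,-0.022,0.1141]
    - [0,0,-0.022,0.1141]
  fingers: 0
  newtons: 40

```text
time_s: 0.52
eef_pos: [0.2812, 0.6133, 0.361]
tool_rot: [[-0.535, 0.845, -0.0], [0.845, 0.535, -0.001], [-0.0, -0.001, -1.0]]
force: [0.9, 0.3, -0.3]
finger_gap: 0.0252
gripper_force: 0.0
```

>>> servo_tool:
  steps:
    - [0,0,-0.022,0.1141]
    - [0,0,-0.022,0.1141]
    - [0,0,-0.022,0.1141]
    - [0,0,-0.022,0.1141]
    - [0,0,-0.022,0.1141]

```text
time_s: 0.93
eef_pos: [0.2811, 0.6134, 0.4711]
tool_rot: [[0.006, 1.0, -0.0], [1.0, -0.006, -0.001], [-0.001, -0.0, -1.0]]
force: [0.9, 0.4, 0.1]
finger_gap: -0.0001
gripper_force: 0.0
```

>>> servo_tool:
  steps:
    - [-0.026,0.0205,0,0]
    - [-0.026,0.0205,0,0]
    - [-0.026,0.0205,0,0]
    - [-0.026,0.0205,0,0]
    - [-0.026,0.0205,0,0]

```text
time_s: 1.35
eef_pos: [0.3844, 0.4822, 0.4701]
tool_rot: [[-0.0, 1.0, -0.0], [1.0, 0.0, -0.0], [-0.0, -0.0, -1.0]]
force: [0.9, 0.0, -0.4]
finger_gap: 0.0004
gripper_force: 0.0
```

>>> servo_tool:
  steps:
    - [-0.026,0.0205,0,0]
    - [-0.026,0.0205,0,0]
    - [-0.026,0.0205,0,0]
    - [-0.026,0.0205,0,0]
    - [-0.026,0.0205,0,0]

```text
time_s: 1.77
eef_pos: [0.4869, 0.3521, 0.4702]
tool_rot: [[-0.0, 1.0, -0.0], [1.0, 0.0, -0.0], [-0.0, -0.0, -1.0]]
force: [1.0, 0.1, -0.2]
finger_gap: 0.0
gripper_force: 0.0
```

>>> servo_tool:
  steps:
    - [-0.026,0.0205,0,0]
    - [-0.026,0.0205,0,0]
    - [-0.026,0.0205,0,0]
    - [-0.026,0.0205,0,0]
    - [-0.026,0.0205,0,0]

```text
time_s: 2.18
eef_pos: [0.5894, 0.2221, 0.4702]
tool_rot: [[-0.0, 1.0, -0.0], [1.0, 0.0, -0.0], [-0.0, -0.0, -1.0]]
force: [-0.1, -0.4, 0.7]
finger_gap: -0.0002
gripper_force: 0.0
```

>>> servo_tool:
  steps:
    - [-0.026,0.0205,0,0]
    - [-0.026,0.0205,0,0]
    - [-0.026,0.0205,0,0]
    - [-0.026,0.0205,0,0]
    - [-0.026,0.0205,0,0]

```text
time_s: 2.6
eef_pos: [0.6919, 0.0923, 0.4699]
tool_rot: [[-0.0, 1.0, -0.001], [1.0, 0.0, -0.0], [-0.0, -0.001, -1.0]]
force: [0.1, -0.2, 0.3]
finger_gap: -0.0004
gripper_force: 0.0
```

>>> servo_tool:
  steps:
    - [0,0,0.027,0]
    - [0,0,0.027,0]
    - [0,0,0.027,0]
    - [0,0,0.027,0]
    - [0,0,0.027,0]

```text
time_s: 3.02
eef_pos: [0.6909, 0.0935, 0.3337]
tool_rot: [[0.0, 1.0, -0.001], [1.0, -0.0, -0.0], [-0.0, -0.001, -1.0]]
force: [0.9, -0.2, -0.6]
finger_gap: -0.0001
gripper_force: 0.0
```

>>> servo_tool:
  steps:
    - [-0.003,-0.007,0,0]
    - [-0.003,-0.007,0,0]
    - [-0.003,-0.007,0,0]
    - [-0.003,-0.007,0,0]
    - [-0.003,-0.006,0,0]

```text
time_s: 3.43
eef_pos: [0.6569, 0.078, 0.3372]
tool_rot: [[0.0, 1.0, 0.002], [1.0, -0.0, 0.001], [0.001, 0.002, -1.0]]
force: [0.7, 0.6, 0.2]
finger_gap: -0.0
gripper_force: 0.0
```

>>> servo_tool:
  steps:
    - [-0.0015,-0.004,0,0]
    - [-0.0015,-0.004,0,0]
    - [-0.0015,-0.004,0,0]
    - [-0.0015,-0.004,0,0]
    - [-0.0015,-0.004,0,0]

```text
time_s: 3.85
eef_pos: [0.6371, 0.071, 0.3355]
tool_rot: [[-0.0, 1.0, 0.001], [1.0, 0.0, -0.0], [-0.0, 0.001, -1.0]]
force: [3.7, 0.4, 0.7]
finger_gap: -0.0
gripper_force: 1.4
```

Contact is made. I'll keep swinging.

>>> servo_tool:
  steps:
    - [-0.002,-0.004,0,0]
    - [-0.002,-0.004,0,0]
    - [-0.002,-0.004,0,0]
    - [-0.002,-0.004,0,0]
    - [-0.002,-0.004,0,0]

```text
time_s: 4.27
eef_pos: [0.6168, 0.0609, 0.3352]
tool_rot: [[0.0, 1.0, -0.0], [1.0, -0.0, -0.0], [-0.0, -0.0, -1.0]]
force: [3.7, 0.1, -0.6]
finger_gap: 0.0005
gripper_force: 1.3
```

>>> servo_tool:
  steps:
    - [-0.003,-0.003,0,0]
    - [-0.003,-0.003,0,0]
    - [-0.003,-0.002,0,0]
    - [-0.003,-0.002,0,0]
    - [-0.003,-0.002,0,0]

```text
time_s: 4.68
eef_pos: [0.6048, 0.046, 0.3352]
tool_rot: [[-0.0, 1.0, -0.001], [1.0, 0.0, 0.0], [0.0, -0.001, -1.0]]
force: [-0.2, 2.6, -0.8]
finger_gap: -0.0
gripper_force: 1.5
```

>>> servo_tool:
  steps:
    - [-0.003,-0.002,0,0]
    - [-0.003,-0.002,0,0]
    - [-0.003,-0.002,0,0]
    - [-0.003,-0.002,0,0]
    - [-0.003,-0.002,0,0]

```text
time_s: 5.1
eef_pos: [0.5952, 0.0307, 0.3354]
tool_rot: [[0.0, 1.0, 0.0], [1.0, -0.0, -0.0], [-0.0, 0.0, -1.0]]
force: [2.2, 2.2, -0.9]
finger_gap: -0.0
gripper_force: 1.4
```

>>> servo_tool:
  steps:
    - [-0.003,-0.001,0,0]
    - [-0.003,-0.001,0,0]
    - [-0.003,-0.001,0,0]
    - [-0.002,-0.001,0,0]
    - [-0.002,0,0,0]

```text
time_s: 5.52
eef_pos: [0.591, 0.0178, 0.3353]
tool_rot: [[0.0, 1.0, -0.0], [1.0, -0.0, 0.0], [0.0, -0.0, -1.0]]
force: [-0.3, 2.7, 0.3]
finger_gap: -0.0003
gripper_force: 1.4
```

>>> servo_tool:
  steps:
    - [-0.001,0,0,0]
    - [-0.001,0,0,0]
    - [-0.001,0,0,0]
    - [-0.001,0,0,0]
    - [0,0,0,0]

```text
time_s: 5.93
eef_pos: [0.591, 0.0153, 0.3352]
tool_rot: [[-0.001, 1.0, -0.001], [1.0, 0.001, 0.001], [0.001, -0.001, -1.0]]
force: [-3.8, 9.2, 1.4]
finger_gap: -0.0
gripper_force: 3.9
```

The force has risen to 9 N, so the arm is at its stop. I'll retreat and look.

>>> servo_tool:
  steps:
    - [0.008,0,0,0]
    - [0.02,0,0,0]
    - [0.02,0,0,0]
    - [0,0,-0.03,0]
    - [0,0,-0.03,0]

```text
time_s: 6.35
eef_pos: [0.5905, 0.0635, 0.3947]
tool_rot: [[-0.002, 1.0, -0.003], [1.0, 0.002, -0.002], [-0.002, -0.003, -1.0]]
force: [1.2, -1.5, 0.8]
finger_gap: -0.0
gripper_force: 0.0
```

>>> servo_tool:
  steps:
    - [0,0,-0.03,0]
    - [0,0,-0.03,0]
    - [0.02,0,-0.03,0]
    - [0.035,0,0,0]
    - [0.035,0,0,0]

```text
time_s: 6.77
eef_pos: [0.5919, 0.1519, 0.4876]
tool_rot: [[0.003, 1.0, 0.004], [1.0, -0.003, 0.001], [0.001, 0.004, -1.0]]
force: [-0.5, 0.8, -0.3]
finger_gap: -0.0003
gripper_force: 0.0
```

Run:
```python
from h import *
s=eyes.snapshot("scene");t=eyes.snapshot("top");cv2.imwrite("pics/s2.png",s);cv2.imwrite("pics/t2.png",t)
print(proj("scene",[.526,.003,.335]),proj("scene",[.526,.003,.22]),proj("top",[.526,.003,.335]))
r=lambda im,x,y,w,h:cv2.resize(im[y:y+h,x:x+w],(400,600),interpolation=cv2.INTER_CUBIC)
u=proj("scene",[.526,.003,.28]).astype(int);v=proj("top",[.58,.003,.335]).astype(int)
print(u-[40,60],v-[40,60])
cv2.imwrite("pics/crop2.png",np.hstack([r(s,u[0]-40,u[1]-60,80,120),r(t,v[0]-40,v[1]-60,80,120)]))
```

```text
[255.95876045 143.98109437] [256.95947564 193.16877166] [252.88267824 224.87328513]
[216 108] [213 140]
```

View pics/crop2.png

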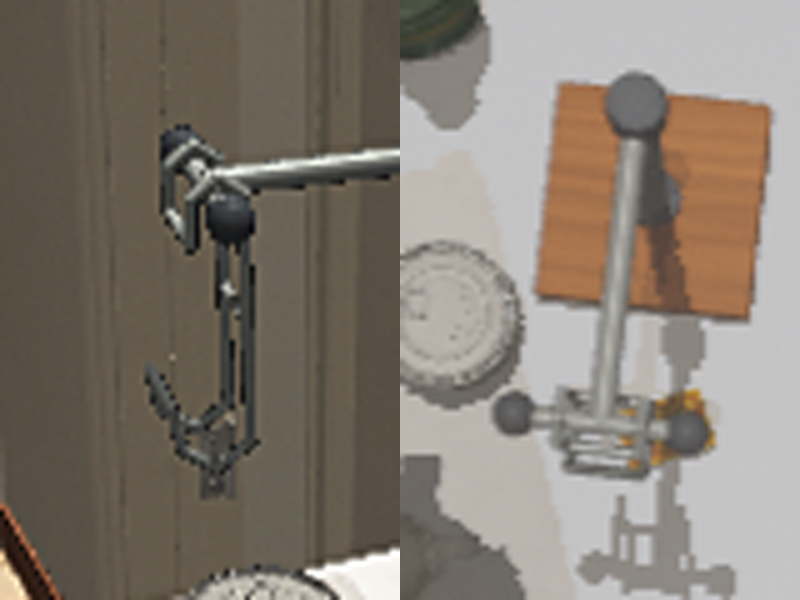

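The picture shows the arm pointing to the front. The hanger sits plumb on the crossbar (balls at top-view (236,222.6) and (270.4,226.4)), and its V opens to the front. On the way to the basket I'll check how near the tool can come at low height.

>>> servo_tool:
  steps:
    - [-0.024,-0.015,0,0]
    - [-0.024,-0.015,0,0]
    - [-0.024,-0.015,0,0]
    - [-0.024,-0.015,0,0]
    - [-0.024,-0.015,0,0]
  fingers: 0.05

```text
time_s: 7.28
eef_pos: [0.5155, 0.0308, 0.485]
tool_rot: [[0.0, 1.0, -0.0], [1.0, -0.0, -0.001], [-0.001, -0.0, -1.0]]
force: [-1.4, -0.7, 1.4]
finger_gap: 0.0502
gripper_force: 0.0
```

>>> servo_tool:
  steps:
    - [-0.024,-0.015,0,0]
    - [-0.024,-0.015,0,0]
    - [-0.024,-0.015,0,0]
    - [-0.024,-0.015,0,0]
    - [-0.024,-0.015,0,0]

```text
time_s: 7.7
eef_pos: [0.4404, -0.0893, 0.4852]
tool_rot: [[0.0, 1.0, 0.0], [1.0, -0.0, -0.0], [-0.0, 0.0, -1.0]]
force: [0.4, -0.3, -0.7]
finger_gap: 0.0501
gripper_force: 0.0
```

>>> servo_tool:
  steps:
    - [-0.024,-0.015,0,0]
    - [-0.024,-0.015,0,0]
    - [-0.024,-0.015,0.02,0]
    - [-0.024,-0.015,0.03,0]
    - [-0.024,-0.015,0.03,0]

```text
time_s: 8.12
eef_pos: [0.3655, -0.2093, 0.4045]
tool_rot: [[0.0, 1.0, 0.002], [1.0, -0.0, 0.0], [0.0, 0.002, -1.0]]
force: [0.8, -1.1, -1.2]
finger_gap: 0.0497
gripper_force: 0.0
```

>>> servo_tool:
  steps:
    - [0,0,0.04,0]
    - [0,0,0.04,0]
    - [0,0,0.04,0]
    - [0,0,0.04,0]
    - [0,0,0.04,0]

```text
time_s: 8.53
eef_pos: [0.3653, -0.2071, 0.2118]
tool_rot: [[-0.0, 1.0, 0.0], [1.0, 0.0, 0.004], [0.004, 0.0, -1.0]]
force: [1.6, 2.5, -1.1]
finger_gap: 0.0502
gripper_force: 0.0
```

Run:
```python
from h import *
a=plane("top",236,222.6,.335);b=plane("top",270.4,226.4,.335);P=np.array([.6655,-.0112])
m=((a+b)/2)[:2];d=m-P;print(a,b,m,d,np.linalg.norm(d),np.degrees(np.arctan2(d[1],d[0])),np.degrees(np.arctan2(*(a-b)[[0,1]])))
R=np.array([plane("top",295+(x-400)/4,165+(y-300)/4,.048) for x,y in((500,335),(662,378),(617,532),(457,492))])
e=R[0]-R[3]+R[1]-R[2];print("rim ctr",R.mean(0),"yaw",np.degrees(np.arctan2(e[1],e[0])))
```

```text
[0.53042208 0.04007463 0.335     ] [ 0.52323046 -0.03543629  0.335     ] [0.52682627 0.00231917] [-0.13867373  0.01351917] 0.13933116006217292 174.43188531251866 5.4404083579207665
rim ctr [ 0.61039259 -0.21953091  0.048     ] yaw -15.351884518667394
```

>>> servo_tool:
  steps:
    - [0,-0.008,0,0]
    - [0,-0.008,0,0]
    - [0,-0.008,0,0]
    - [0,-0.008,0,0]
    - [0,0,0,0]

```text
time_s: 8.95
eef_pos: [0.3333, -0.2068, 0.2133]
tool_rot: [[-0.001, 1.0, -0.002], [1.0, 0.001, 0.004], [0.004, -0.002, -1.0]]
force: [-0.1, -0.3, 0.5]
finger_gap: 0.0502
gripper_force: 0.0
```

>>> servo_tool:
  steps:
    - [0.0016,0.0384,0,0]
    - [0.0016,0.0384,0,0]
    - [0.0016,0.0384,0,0]
    - [0.0016,0.0384,0,0]
    - [0.0016,0.0384,0,0]

```text
time_s: 9.37
eef_pos: [0.4944, -0.1981, 0.2117]
tool_rot: [[-0.001, 1.0, -0.01], [1.0, 0.001, 0.01], [0.01, -0.01, -1.0]]
force: [-0.1, 0.9, 2.0]
finger_gap: 0.05
gripper_force: 0.0
```

>>> servo_tool:
  steps:
    - [0,0,0,0.125]
    - [0,0,0,0.125]
    - [0,0,0.025,0]
    - [0,0,0.025,0]
    - [0,0,0.025,0]

```text
time_s: 9.78
eef_pos: [0.492, -0.198, 0.1366]
tool_rot: [[0.247, 0.969, -0.008], [0.969, -0.247, 0.009], [0.006, -0.01, -1.0]]
force: [1.1, -0.2, 1.1]
finger_gap: 0.05
gripper_force: 0.0
```

Run:
```python
from h import *
s=eyes.snapshot("scene");t=eyes.snapshot("top")
r=lambda im,x,y,w,h:cv2.resize(im[y:y+h,x:x+w],(400,400),interpolation=cv2.INTER_CUBIC)
cv2.imwrite("pics/crop3.png",np.hstack([r(s,260,245,100,100),r(t,280,160,100,100)]))
print(env.state()["eef_pos"])
```

```text
[ 0.49005047 -0.19739989  0.13508197]
```

View pics/crop3.png

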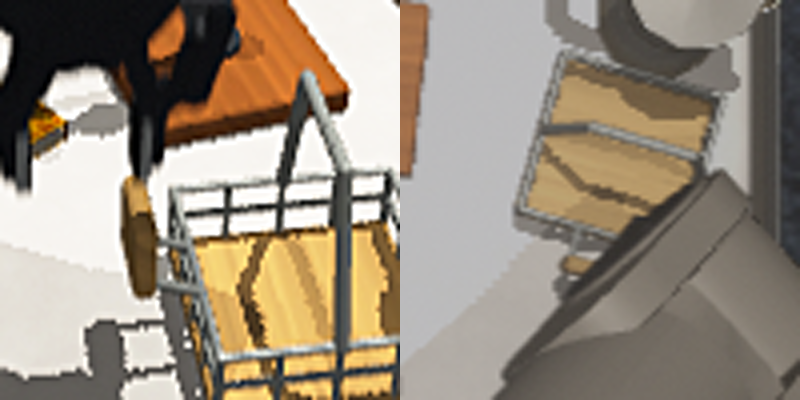

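The crop shows the gripper short of the plate by about 35 mm, because that move was speed-limited. The plate is at crop (138,238), under the right finger. I'll correct forward, look at the numbers, then go down.

>>> servo_tool:
  steps:
    - [0.0022,0.0115,0,0]
    - [0.0022,0.0115,0,0]
    - [0.0022,0.0115,0,0]
    - [0,0,0,0]
    - [0,0,0,0]

```text
time_s: 10.3
eef_pos: [0.5276, -0.2002, 0.1381]
tool_rot: [[0.247, 0.969, -0.008], [0.969, -0.247, 0.009], [0.007, -0.01, -1.0]]
force: [-0.6, 0.0, 0.2]
finger_gap: 0.0503
gripper_force: 0.0
```

>>> servo_tool:
  steps:
    - [0,-0.002,0.015,0]
    - [0,0,0.015,0]
    - [0,0,0.015,0]
    - [0,0,0.013,0]
    - [0,0,0,0]

```text
time_s: 10.72
eef_pos: [0.5228, -0.1986, 0.0778]
tool_rot: [[0.248, 0.969, -0.012], [0.969, -0.248, 0.011], [0.007, -0.014, -1.0]]
force: [-0.7, 0.4, 0.2]
finger_gap: 0.0498
gripper_force: 0.0
```

>>> servo_tool:
  steps:
    - [0,0,0,0]
    - [0,0,0,0]
    - [0,0,0,0]
    - [0,0,0,0]
    - [0,0,0,0]
  fingers: 0
  newtons: 80

```text
time_s: 11.13
eef_pos: [0.5244, -0.1996, 0.0805]
tool_rot: [[0.249, 0.968, -0.007], [0.968, -0.249, 0.009], [0.007, -0.009, -1.0]]
force: [-1.3, -2.0, 9.7]
finger_gap: 0.0107
gripper_force: 78.6
```

>>> servo_tool:
  steps:
    - [0,0,-0.015,0]
    - [0,0,-0.03,0]
    - [0,0,-0.03,0]
    - [0,0,-0.03,0]
    - [0,0,-0.03,0]

```text
time_s: 11.55
eef_pos: [0.5245, -0.2003, 0.2159]
tool_rot: [[0.249, 0.969, -0.01], [0.969, -0.248, 0.01], [0.007, -0.012, -1.0]]
force: [0.7, -1.1, -1.9]
finger_gap: 0.0112
gripper_force: 78.6
```

>>> servo_tool:
  steps:
    - [0,0,0,-0.0765]
    - [0,0,0,-0.0765]
    - [0,0,0,0]
    - [0,0,0,0]
    - [0,0,0,0]

```text
time_s: 11.97
eef_pos: [0.5248, -0.2003, 0.2143]
tool_rot: [[0.1, 0.995, -0.01], [0.995, -0.1, 0.01], [0.009, -0.011, -1.0]]
force: [0.2, -1.1, -2.2]
finger_gap: 0.0108
gripper_force: 78.6
```

>>> servo_tool:
  steps:
    - [0,-0.025,0,0]
    - [0,-0.025,0,0]
    - [0,-0.025,0,0]
    - [0,-0.025,0,0]
    - [0,-0.02,0,0]

```text
time_s: 12.38
eef_pos: [0.4034, -0.1887, 0.2149]
tool_rot: [[0.101, 0.995, -0.011], [0.995, -0.101, 0.01], [0.009, -0.012, -1.0]]
force: [-0.5, -1.0, -0.9]
finger_gap: 0.011
gripper_force: 78.7
```

>>> servo_tool:
  steps:
    - [0,-0.015,0,0]
    - [0,-0.013,0,0]
    - [0.02,0,0,0]
    - [0.02,0,0,0]
    - [0.02,0,0,0]

```text
time_s: 12.8
eef_pos: [0.3833, -0.1253, 0.2165]
tool_rot: [[0.101, 0.995, -0.009], [0.995, -0.101, 0.012], [0.011, -0.01, -1.0]]
force: [1.0, 0.3, -2.4]
finger_gap: 0.011
gripper_force: 78.8
```

>>> servo_tool:
  steps:
    - [0.01,0,0,0]
    - [0,0,0,0]
    - [0,0,0,0]
    - [0,0,0,0]
    - [0,0,0,0]

```text
time_s: 13.22
eef_pos: [0.3844, -0.117, 0.2165]
tool_rot: [[0.1, 0.995, -0.01], [0.995, -0.1, 0.01], [0.009, -0.011, -1.0]]
force: [0.6, 0.2, -2.2]
finger_gap: 0.0107
gripper_force: 78.8
```

Run:
```python
from h import *
s=eyes.snapshot("scene");t=eyes.snapshot("top")
S=env.state();R=np.array(S["tool_rot"]);p=np.array(S["eef_pos"])
print(p,R[:,1])
m=p+.09*np.array([R[0,1],R[1,1],0])+[0,0,.057]
for e in(-.035,.035):
    q=m+e*np.array([R[0,0],R[1,0],0]);print("pred",q,proj("scene",q),proj("top",q))
u=(proj("scene",m)-[50,50]).astype(int);v=(proj("top",m)-[60,50]).astype(int);print(u,v)
r=lambda im,x,y:cv2.resize(im[y:y+100,x:x+100],(400,400),interpolation=cv2.INTER_CUBIC)
cv2.imwrite("pics/crop4.png",np.hstack([r(s,*u),r(t,*v)]))
```

```text
[ 0.38443445 -0.11689177  0.21653541] [ 0.995001   -0.09930222 -0.01058651]
pred [ 0.47050576 -0.16065438  0.27353541] [260.03130953 214.50869203] [323.74228547 250.07308232]
pred [ 0.47746332 -0.09100356  0.27353541] [250.20402387 195.78969505] [294.01307571 246.67065227]
[204 154] [248 198]
```

View pics/crop4.png

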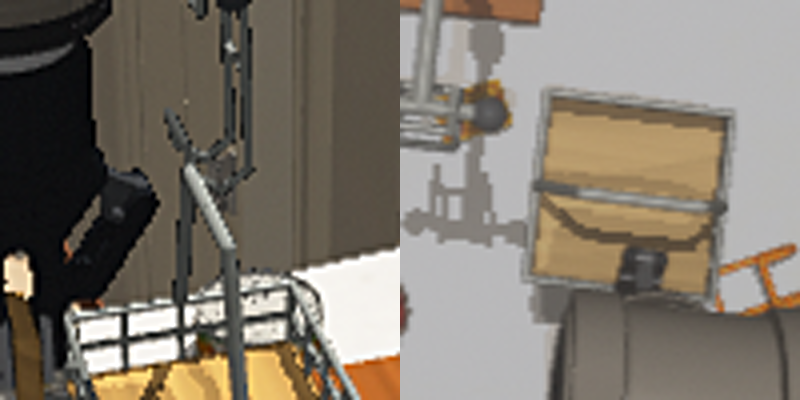

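The crop shows the bail bar's corners at scene (251,196) and (262,216). Prediction was (250,196) and (260,215), so it sits as expected in the grip. The bar is 38 mm in front of the hook and 53 mm above it, and still 132 mm to the right of it. Next I'll move it sideways in front of the hook.

>>> servo_tool:
  steps:
    - [0.017,-0.003,0,0]
    - [0.017,0,0,0]
    - [0.017,0,0,0]
    - [0.017,0,0,0]
    - [0.017,0,0,0]

```text
time_s: 13.73
eef_pos: [0.3899, -0.031, 0.2174]
tool_rot: [[0.099, 0.995, -0.009], [0.995, -0.099, 0.01], [0.009, -0.01, -1.0]]
force: [0.1, 0.0, -2.5]
finger_gap: 0.0111
gripper_force: 78.8
```

>>> servo_tool:
  steps:
    - [0.017,0,0,0]
    - [0.015,0,0,0]
    - [0.01,0,0,0]
    - [0.005,0,0,0]
    - [0,0,0,0]

```text
time_s: 14.15
eef_pos: [0.3946, 0.0157, 0.2178]
tool_rot: [[0.097, 0.995, -0.009], [0.995, -0.097, 0.009], [0.008, -0.01, -1.0]]
force: [-0.3, -0.4, -2.7]
finger_gap: 0.0111
gripper_force: 78.8
```

Run:
```python
from h import *
s=eyes.snapshot("scene");t=eyes.snapshot("top")
S=env.state();R=np.array(S["tool_rot"]);p=np.array(S["eef_pos"])
print(p,R[:,1],S["force"])
m=p+.0915*np.array([R[0,1],R[1,1],0])+[0,0,.057]
for e in(-.035,.035):
    q=m+e*np.array([R[0,0],R[1,0],0]);print("pred",q,proj("scene",q),proj("top",q))
d=np.array([.5268,.0023,.22])-m;print("bar->hook tool x,y,dz",d@R[:,0],d@R[:,1],d[2])
u=(proj("scene",m)-[50,60]).astype(int);v=(proj("top",m)-[50,50]).astype(int);print(u,v)
r=lambda im,x,y:cv2.resize(im[y:y+100,x:x+100],(400,400),interpolation=cv2.INTER_CUBIC)
cv2.imwrite("pics/crop5.png",np.hstack([r(s,*u),r(t,*v)]))
```

```text
[0.39449525 0.01474536 0.2177711 ] [ 0.99510297 -0.0982976  -0.01037603] [-0.2633102  -0.13025392 -2.22691385]
pred [ 0.48210355 -0.02907772  0.2747711 ] [241.78964014 180.77555242] [267.53487416 244.31400179]
pred [0.48899079 0.04057997 0.2747711 ] [234.16173044 166.24534788] [237.71782963 240.91384281]
bar->hook tool x,y,dz 0.00014733906448698706 0.041958355664449394 -0.054771098658743606
[187 113] [202 192]
```

View pics/crop5.png

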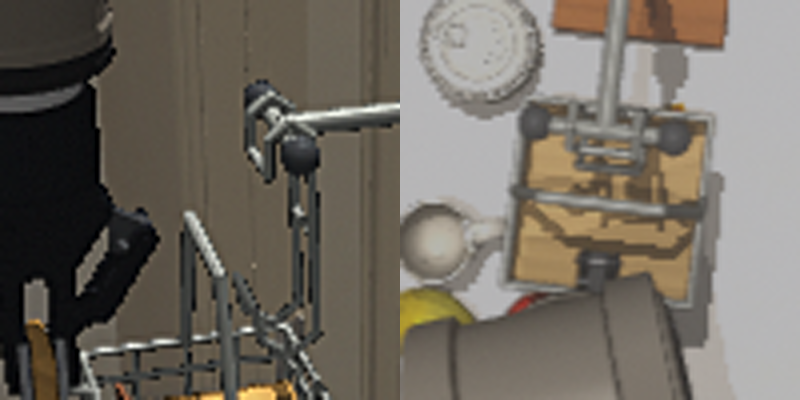

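The bar is centred on the hanger (sideways error under 1 mm), 42 mm in front of the hook and 55 mm above it. Now I'll go in over the tip, then down.

>>> servo_tool:
  steps:
    - [0,0.008,0,0]
    - [0,0.008,0,0]
    - [0,0.008,0,0]
    - [0,0.008,0,0]
    - [0,0.008,0,0]

```text
time_s: 14.67
eef_pos: [0.4347, 0.0105, 0.2175]
tool_rot: [[0.099, 0.995, -0.009], [0.995, -0.099, 0.01], [0.009, -0.01, -1.0]]
force: [-0.2, 0.4, -1.7]
finger_gap: 0.0115
gripper_force: 78.8
```

>>> servo_tool:
  steps:
    - [0,0.002,0,0]
    - [0,0,0.005,0]
    - [0,0,0.008,0]
    - [0,0,0.008,0]
    - [0,0,0.008,0]

```text
time_s: 15.08
eef_pos: [0.4355, 0.0115, 0.1876]
tool_rot: [[0.098, 0.995, -0.01], [0.995, -0.098, 0.01], [0.009, -0.011, -1.0]]
force: [-0.3, -0.5, -2.8]
finger_gap: 0.0108
gripper_force: 78.7
```

>>> servo_tool:
  steps:
    - [0,0,0.005,0]
    - [0,0,0.005,0]
    - [0,0,0.004,0]
    - [0,0,0.003,0]
    - [0,0,0,0]

```text
time_s: 15.5
eef_pos: [0.4357, 0.0117, 0.171]
tool_rot: [[0.098, 0.995, -0.01], [0.995, -0.098, 0.01], [0.009, -0.011, -1.0]]
force: [0.4, 0.3, -2.2]
finger_gap: 0.0111
gripper_force: 78.8
```

Run:
```python
from h import *
s=eyes.snapshot("scene");t=eyes.snapshot("top")
S=env.state();print(S["eef_pos"],S["force"],S["torque"])
r=lambda im,x,y:cv2.resize(im[y:y+80,x:x+80],(400,400),interpolation=cv2.INTER_CUBIC)
h=proj("scene",[.5268,.0023,.22]);print(h)
cv2.imwrite("pics/crop6.png",np.hstack([r(s,int(h[0])-40,int(h[1])-50),r(t,215,190)]))
```

```text
[0.43596356 0.01167908 0.1714827 ] [ 0.35605254 -0.92401564 -1.90313863] [-0.03085472  0.18686289  0.01269206]
[257.41840917 193.24563303]
```

View pics/crop6.png

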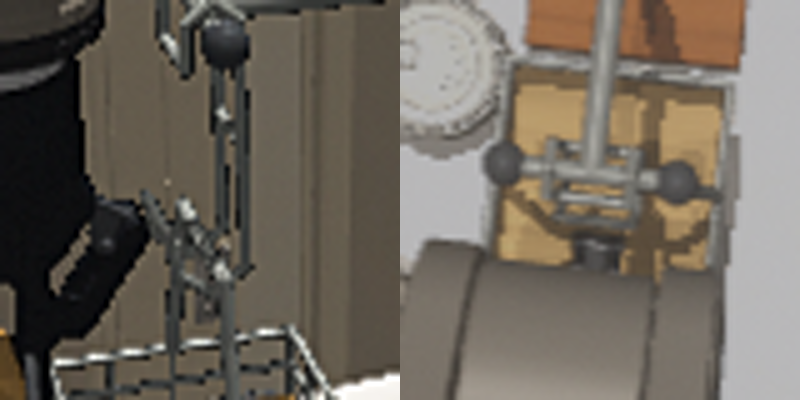

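The bar lies inside the V, between the tip and the back wires, about 8 mm above its seat. I'll lower it gently.

>>> servo_tool:
  steps:
    - [0,0,0.002,0]
    - [0,0,0.002,0]
    - [0,0,0.002,0]
    - [0,0,0.001,0]
    - [0,0,0,0]

```text
time_s: 16.02
eef_pos: [0.436, 0.0118, 0.1643]
tool_rot: [[0.098, 0.995, -0.009], [0.995, -0.098, 0.01], [0.009, -0.01, -1.0]]
force: [-0.3, -0.3, -0.2]
finger_gap: 0.0107
gripper_force: 79.2
```

>>> servo_tool:
  steps:
    - [0,0,0.001,0]
    - [0,0,0.001,0]
    - [0,0,0,0]
    - [0,0,0,0]
    - [0,0,0,0]

```text
time_s: 16.43
eef_pos: [0.437, 0.0119, 0.163]
tool_rot: [[0.098, 0.995, -0.007], [0.995, -0.098, 0.01], [0.01, -0.008, -1.0]]
force: [-0.7, -0.1, 9.4]
finger_gap: 0.0109
gripper_force: 80.4
```

It is seated (9 N now carried by the hanger). I'll ease off 1 mm and release.

>>> servo_tool:
  steps:
    - [0,0,-0.001,0]
    - [0,0,0,0]
    - [0,0,0,0]
    - [0,0,0,0]
    - [0,0,0,0]

```text
time_s: 16.85
eef_pos: [0.4362, 0.0119, 0.1636]
tool_rot: [[0.098, 0.995, -0.008], [0.995, -0.098, 0.01], [0.009, -0.009, -1.0]]
force: [-0.6, -0.2, 6.5]
finger_gap: 0.0113
gripper_force: 79.9
```

>>> servo_tool:
  steps:
    - [0,0,0,0]
    - [0,0,0,0]
    - [0,0,0,0]
    - [0,0,0,0]
    - [0,0,0,0]
  fingers: 0.04
  newtons: 20

```text
time_s: 17.27
eef_pos: [0.4357, 0.0118, 0.1633]
tool_rot: [[0.098, 0.995, -0.01], [0.995, -0.098, 0.01], [0.009, -0.01, -1.0]]
force: [-0.1, -0.1, 1.6]
finger_gap: 0.04
gripper_force: 0.0
```

>>> servo_tool:
  steps:
    - [0,0,0,0]
    - [0,0,0,0]
    - [0,0,0,0]
    - [0,0,0,0]
    - [0,0,0,0]

```text
time_s: 17.68
eef_pos: [0.4358, 0.0118, 0.1634]
tool_rot: [[0.098, 0.995, -0.009], [0.995, -0.098, 0.01], [0.009, -0.01, -1.0]]
force: [-0.4, -0.3, 0.2]
finger_gap: 0.04
gripper_force: 0.0
```

Run:
```python
from h import *
s=eyes.snapshot("scene");t=eyes.snapshot("top")
S=env.state();print(S["eef_pos"],S["force"],S["finger_gap"])
r=lambda im,x,y:cv2.resize(im[y:y+120,x:x+120],(400,400),interpolation=cv2.INTER_CUBIC)
cv2.imwrite("pics/crop7.png",np.hstack([r(s,195,145),r(t,195,170)]))
```

```text
[0.43581103 0.01184339 0.16340807] [ 0.74628145 -0.03814988  0.15823485] 0.04012157001898525
```

View pics/crop7.png

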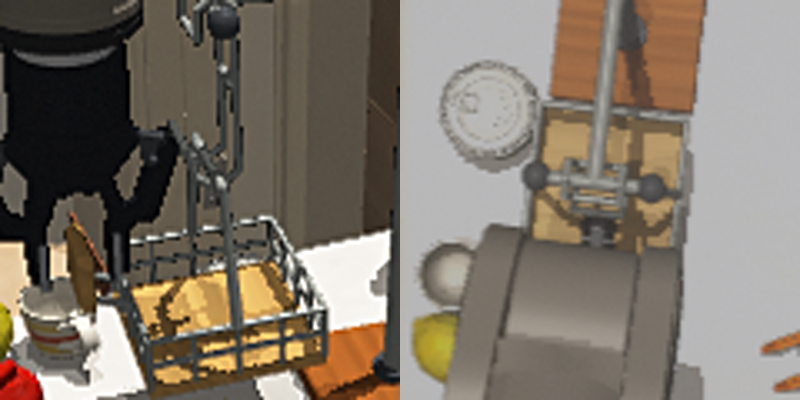

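The basket hangs level and free between the open fingers, with the bail in the V. I'll withdraw straight up, then back.

>>> servo_tool:
  steps:
    - [0,0,-0.006,0]
    - [0,0,-0.01,0]
    - [0,0,-0.012,0]
    - [0,0,-0.012,0]
    - [0,0,-0.012,0]

```text
time_s: 18.2
eef_pos: [0.4363, 0.011, 0.2162]
tool_rot: [[0.098, 0.995, -0.009], [0.995, -0.098, 0.01], [0.009, -0.01, -1.0]]
force: [-0.1, 0.1, 0.4]
finger_gap: 0.04
gripper_force: 0.0
```

>>> servo_tool:
  steps:
    - [0,-0.015,-0.01,0]
    - [0,-0.015,-0.02,0]
    - [0,0,-0.04,0]
    - [0,0,-0.04,0]
    - [0,0,-0.04,0]

```text
time_s: 18.62
eef_pos: [0.4078, 0.0119, 0.3672]
tool_rot: [[0.098, 0.995, -0.009], [0.995, -0.098, 0.012], [0.011, -0.01, -1.0]]
force: [1.2, 1.3, 0.4]
finger_gap: 0.0396
gripper_force: 0.0
```

>>> servo_tool:
  steps:
    - [0,0,-0.04,0]
    - [0,0,-0.03,0]
    - [0.03,0,0,0]
    - [0.04,0,0,0]
    - [0.04,0,0,0]

```text
time_s: 19.03
eef_pos: [0.4201, 0.122, 0.4369]
tool_rot: [[0.1, 0.995, -0.008], [0.995, -0.1, 0.013], [0.012, -0.009, -1.0]]
force: [1.0, 0.5, 0.5]
finger_gap: 0.0401
gripper_force: 0.0
```

>>> servo_tool:
  steps:
    - [0.04,0,0,0]
    - [0.04,0,0,0]
    - [0.03,0,0,0]
    - [0,0,0,0]
    - [0,0,0,0]

```text
time_s: 19.45
eef_pos: [0.4304, 0.2321, 0.4366]
tool_rot: [[0.096, 0.995, -0.01], [0.995, -0.096, 0.008], [0.007, -0.01, -1.0]]
force: [-0.5, -0.2, -0.5]
finger_gap: 0.0401
gripper_force: 0.0
```

>>> servo_tool:
  steps:
    - [0,0,0,0]
    - [0,0,0,0]
    - [0,0,0,0]
    - [0,0,0,0]
    - [0,0,0,0]

```text
time_s: 19.87
eef_pos: [0.4307, 0.2304, 0.4371]
tool_rot: [[0.098, 0.995, -0.009], [0.995, -0.098, 0.011], [0.01, -0.01, -1.0]]
force: [-1.2, 0.4, -0.4]
finger_gap: 0.0401
gripper_force: 0.0
```

>>> servo_tool:
  steps:
    - [0,0,0,0]
    - [0,0,0,0]
    - [0,0,0,0]
    - [0,0,0,0]
    - [0,0,0,0]

```text
time_s: 20.28
eef_pos: [0.4306, 0.2311, 0.4368]
tool_rot: [[0.098, 0.995, -0.01], [0.995, -0.097, 0.01], [0.009, -0.011, -1.0]]
force: [0.1, 0.2, -0.5]
finger_gap: 0.04
gripper_force: 0.0
```

Run:
```python
from h import *
s=eyes.snapshot("scene");t=eyes.snapshot("top");s2=eyes.snapshot("scene")
for _ in range(6): s3=eyes.snapshot("scene")
d=cv2.absdiff(s2,s3).max(2)[100:320,180:360]; print("moved px",(d>30).sum(),(cv2.absdiff(s,s3).max(2)[100:320,180:360]>30).sum())
r=lambda im,x,y:cv2.resize(im[y:y+150,x:x+150],(400,400),interpolation=cv2.INTER_CUBIC)
cv2.imwrite("pics/crop8.png",np.hstack([r(s3,185,115),r(t,185,150)]))
```

```text
moved px 0 0
```

View pics/crop8.png

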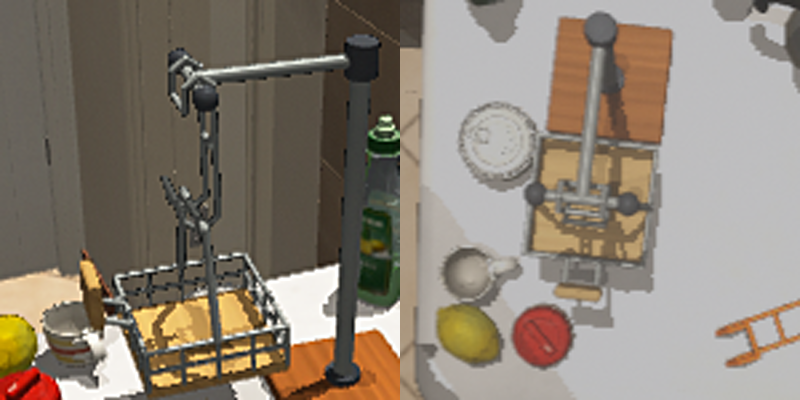

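The basket hangs upright and still in the hook. The hanger is on the crossbar, the bystanders are in place and the robot is clear.

```bash
python3 -c "
from h import *
print(ticket.hand_in())"
```

```text
the job is handed in; nothing more can be done
None
```

I swung the stand's arm out to its stop and hung the basket by its bail in the steel hanger's lower hook. In the last pictures it hung upright and still, the other things had not visibly moved and the robot was clear. I handed the job in at about 21 s; no verdict came back.

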